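# Clear the gel pots off the manicure board

## Task

Clear the manicure board: use the fingers to sweep the three pink-lidded gel pots across the board and over its edge into the grey catch tray joined to it. Only push the pots, do not pick them up, and leave the teal polish bottle standing where it is on the board and everything else on the table undisturbed.

Things in the scene. Friction and masses are not known exactly. Their poses are not given: they have to be found in the camera images.
- station: Fixed lilac work board with a grey catch tray joined to its own +y end. Origin: on the table, under the board's centre; z up. Board: 270 mm along own x, 200 mm along own y, flat rimless top 16 mm above the table. Its edge at y = +100 mm drops straight into the tray, whose outer side at y = +200 mm is walled.
- board_centre (a point): Centre of the board's top surface, 16 mm above the table; axes as the station's.
- tray_centre (a point): Centre of the tray's floor, 150 mm from board_centre along the station's +y; axes as the station's. Inside: 278 mm along x, 100 mm along y (y = +100 to +200 mm from the station's origin), floor 3 mm above the table, 13 mm below the board top; walls 6 mm thick, 32 mm above the table, on the three sides away from the board.
- pot1_centre (a point): Small round gel pot with a bright pink lid, 28 mm in diameter, 16 mm high, about 25 g, loose, standing lid up on the board. The point is its centre, half-way up. Pots and polish bottle stand in lanes about 60 mm apart across the board's x, 95 to 170 mm from the edge over the tray, none in another's way to the tray. It slides when pushed.
- pot2_centre (a point): Small round gel pot with a bright pink lid, 28 mm in diameter, 16 mm high, about 25 g, loose, standing lid up on the board. The point is its centre, half-way up. Pots and polish bottle stand in lanes about 60 mm apart across the board's x, 95 to 170 mm from the edge over the tray, none in another's way to the tray. It slides when pushed.
- pot3_centre (a point): Small round gel pot with a bright pink lid, 28 mm in diameter, 16 mm high, about 25 g, loose, standing lid up on the board. The point is its centre, half-way up. Pots and polish bottle stand in lanes about 60 mm apart across the board's x, 95 to 170 mm from the edge over the tray, none in another's way to the tray. It slides when pushed.
- polish_centre (a point): Teal nail-polish bottle with a black cap, 25 mm in diameter, 62 mm tall, loose, standing on the board among the pots in a lane of its own; it is to stay. The point is its centre, half-way up.
- remover_centre (a point): White remover bottle with a purple cap, 56 mm in diameter, 95 mm tall, loose on the table beside the board. The point is half-way up.
- brush_cup_centre (a point): Clear cup, 68 mm in diameter, 90 mm tall, with brushes reaching 172 mm up, loose on the table beside the board. The point is half-way up the cup.
- buffer_centre (a point): Orange nail buffer block 90 x 28 x 28 mm, loose on the table right of the board. The point is its centre.
- tube1_centre (a point): White gel tube with a pink band and cap, 79 mm long, 22 mm wide, 14 mm high, loose on the table left of the board. The point is at the middle of the tube's body.
- tube2_centre (a point): White gel tube with a green band and cap, 79 mm long, 22 mm wide, 14 mm high, loose on the table left of the board. The point is at the middle of the tube's body.
- pot1: The same pot as a body; origin at the centre of its underside, z up through the lid.
- pot2: The same pot as a body; origin at the centre of its underside, z up through the lid.
- pot3: The same pot as a body; origin at the centre of its underside, z up through the lid.

How it is judged:
By the outcome, as a careful person would: the job done as asked, in the order asked, and still so for the second after the job is handed in, with the robot touching nothing.
It also fails if it takes over 54 s, if anything falls off the work surface, if the arm or the gripper's body presses on something with over 40 N, if the wrist force passes 120 N, or if a joint passes its speed limit or range.

## Robot

A 6-joint arm with a two-finger parallel gripper is mounted at the origin on the work surface. World frame = base frame: x ahead of the robot, y to its left, z up, the work surface at z = 0. Lengths are in mm, angles in rad, forces in N, time in s.
With the tool pointing down it reaches from about 350 to 850 mm from the base axis. Payload 8.1 kg.
Tool frame: the origin (TCP) lies at the very end of the fingers, on their centre line; the grasp point (between the pads) lies 19 mm behind it (manip.grasp_offset is the x of the grasp point in the tool frame, in mm); x points along the fingers, y is the direction in which the jaws open and shut, and the axes are right-handed (so a half turn about x gives the same grasp; the last joint's range is limited). The gripper opens to 93 mm and grips with 3 to 60 N. Pads are 15 mm wide; open, the fingers measure 128 mm over their backs; the gripper's body (75 mm by 188 mm) begins 65 mm behind the grasp point.
Start: joints at [1.206, 0.13, 1.488, -0, 1.523, -0.085], TCP at [165.676, 576.677, 218.635] pointing down, gripper open.
Joint ranges: [-2.96, 2.96], [-0.89, 2.26], [0.02, 2.5], [-1.34, 4.48], [0, 2.73], [-2.66, 2.66]. Speed limits (rad/s): [2.39, 2.39, 2.79, 3.14, 3.14, 3.14].

## Interface

Orientations are given as a unit quaternion [w, x, y, z].
In Python, from plant import manip gives the robot as it stands. The module is installed in compiled form; this text tells all that it offers.
- The arm moves only by the tool step_arm, never from a script. Its argument "rows" is a list of rows, each a list of 3 entries, a list of its own where there are three numbers: the shift along the tool's x, y, z in m, then the turn, a rotation vector about the tool's x, y, z in rad, then the closure in counts, from 0 (fully open) to 255 (shut). In form: [[[dx, dy, dz], [ax, ay, az], grip], ...]. A call has 1 to 10 rows; each row is the pose to reach, as a shift and turn from the pose commanded when the call began, along the tool's axes at that moment; what a row does not reach only later rows make up. A row lasts 1/8 s, in which the tool goes at most 62.5 mm and 10.7 degrees, less where a joint would pass 70% of its speed; a pose out of reach is approached as far as the arm can. A call with a gripper value outside its range is refused whole. The fingers move at their own pace and stop on an object; "grip_force" is the grip in N (left out, the last holds). Time passes only in rows, so rows that repeat a pose let the fingers close. It gives the time, the measured TCP pose, the force and the opening at its end, in the units of the state.
- manip.observe(): the state, without advancing time (a new reading comes with each control period).
- manip.read_camera(name): name is "scene" or "top" or "wrist"; returns a dict with "image" (480x640x3 uint8, red, green, blue), "depth" (480x640 float32, mm along the optical axis (not along the pixel's ray), 0 where there is no reading), "fx", "fy", "cx", "cy" (pixels), "R" (3x3) and "t" (3): a world point X has camera coordinates R X + t; the wrist camera has in their place "mount" (4x4, takes a point from camera to tool coordinates, whose origin is the TCP and whose axes are the tool frame's). Camera axes: x right, y down, z forward; pixel columns grow to the right and rows downward; lengths in mm; the calibration is good to about 2 mm. The wrist camera is an equidistant fisheye: a pixel r from the principal point sees the ray r / f radians off the axis. A picture is of the moment at which its call begins: read the wrist's pose just before it.
- manip.job_done(): hands the job in, once; it reports no verdict.
The state is a dict: "time_s": time; "joint_positions": joint angles; "qd": joint speeds; "joint_torque": joint torques, N m; "tcp_pos": TCP position; "ee_rot": TCP orientation; "contact_force": force on the tool from outside, world axes, zero at the start; "wrist_torque": the same for the moment, N m; "gripper_width": finger opening in mm.
Only numpy, scipy, OpenCV 4.12 (cv2) and the standard library are available. Lean on these libraries where they do the work, as an engineer would, in place of code of your own. Each camera call takes 0.05 s, during which the arm holds its last target. There are 200 camera calls.

## Working session

There is one attempt and no reset: what is moved stays moved. The work goes in short steps, Python scripts to look and compute and a tool call to move; the robot and the scene stay as the last step left them, time stands still between calls to the robot, and variables do not carry over. Pictures are saved under pics/ and viewed, about 8 in all and at most 12, crops included, and the job is handed in when it is done.

Besides the shell and the picture viewer there is one more tool, called after ">>>" as name(argument=value, ...), one argument or row to a line, values as JSON. step_arm: Moves the arm, as the interface text tells. Its arguments: {"type":"object","properties":{"rows":{"type":"array","items":{"type":"array"}},"grip_force":{"type":"number"}},"required":["rows"]}

```bash
mkdir -p pics; python3 - <<'E'
from plant import manip
import cv2,numpy as np
s=manip.observe()
print({k:np.round(v,3).tolist() for k,v in s.items()})
for n in("scene","top"):
    c=manip.read_camera(n); np.savez(f"{n}.npz",**c)
    cv2.imwrite(f"pics/{n}0.png",c["image"][:,:,::-1]); print(n,c["fx"],c["cx"],c["cy"],np.round(c["R"],3).tolist(),np.round(c["t"],1).tolist())
E
```

```text
{'time_s': 0.0, 'joint_positions': [1.206, 0.131, 1.489, 0.0, 1.523, -0.085], 'qd': [0.0, -0.001, -0.001, -0.002, 0.001, -0.001], 'joint_torque': [0.002, -55.982, -49.177, 0.077, 0.035, -0.0], 'tcp_pos': [165.48, 576.142, 217.587], 'ee_rot': [0.7, 0.098, 0.7, -0.099], 'contact_force': [0.599, -0.489, 0.846], 'wrist_torque': [-0.012, 0.025, -0.027], 'gripper_width': 93.313}
scene 499.9180243515847 315.4948980276045 231.83243802121578 [[0.8, 0.6, -0.022], [0.31, -0.444, -0.841], [-0.514, 0.666, -0.541]] [-486.2, -82.8, 1326.9]
top 502.22029919744347 315.2480563612495 238.0793373402951 [[-0.005, -1.0, -0.009], [-0.999, 0.005, -0.045], [0.045, 0.009, -0.999]] [58.1, 563.6, 1311.4]
```

View pics/top0.png

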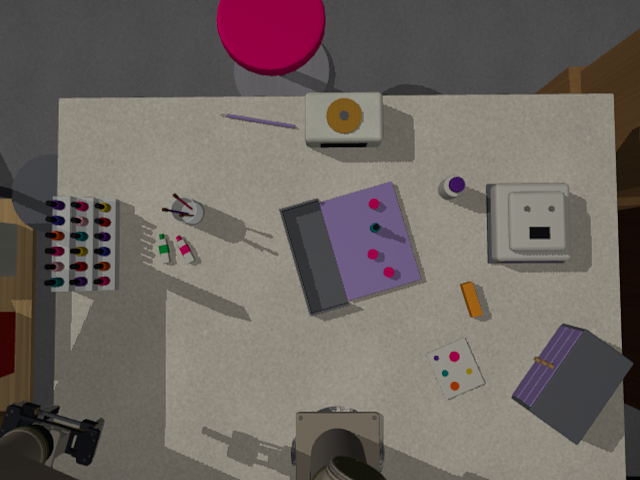

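View pics/scene0.png

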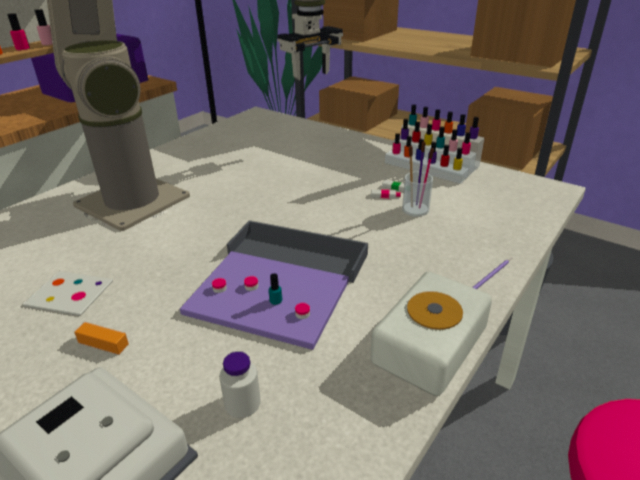

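The top view shows the lilac board around (370,240) px with the tray to its left (world +y). The pots are at (374,204), (373,254) and (389,272) px, and the teal bottle is at (375,228). The scene view agrees.

```bash
cat > h.py <<'E'
import numpy as np,cv2
def back(c,u,v,z):  # pixel -> world at height z
    R,t=c["R"],c["t"]; d=R.T@np.array([(u-c["cx"])/c["fx"],(v-c["cy"])/c["fy"],1]); o=-R.T@t
    return o+d*(z-o[2])/d[2]
def masks(im):
    h=cv2.cvtColor(im,cv2.COLOR_RGB2HSV)
    return dict(pink=cv2.inRange(h,(160,150,120),(179,255,255)),teal=cv2.inRange(h,(80,120,40),(100,255,200)),lilac=cv2.inRange(h,(120,60,60),(145,190,255)))
def blobs(m,lo=15):
    n,l,s,ce=cv2.connectedComponentsWithStats(m); return [(ce[i],s[i]) for i in range(1,n) if s[i][4]>=lo]
E
python3 - <<'E'
from h import *
for n in("top","scene"):
    c=dict(np.load(n+".npz")); m=masks(c["image"])
    print(n)
    for k,z in(("pink",32),("teal",36)):
        for ce,s in blobs(m[k]):
            w=back(c,*ce,z)
            if 300<w[0]<800 and abs(w[1])<250: print(k,ce.round(1),s[4],w.round(1))
    M=cv2.morphologyEx(m["lilac"]|m["pink"]|m["teal"],cv2.MORPH_CLOSE,np.ones((9,9)))
    if n=="top":
        cs,_=cv2.findContours(M[:,:480].copy(),cv2.RETR_EXTERNAL,2); 
        for q in sorted(cs,key=cv2.contourArea)[-2:]:
            P=np.array([back(c,u+0.,v+0.,16)[:2] for u,v in q[:,0]],np.float32); print(len(P),cv2.minAreaRect(P),cv2.boxPoints(cv2.minAreaRect(P)).round(1).tolist())
E
python3 - <<'E'
import cv2
i=cv2.imread('pics/top0.png')[170:330,270:490]
cv2.imwrite('pics/crop0.png',cv2.resize(i,None,fx=3.6,fy=3.6))
E
```

```text
top
pink [373.6 203.3] 84 [652.8 -97.4  32. ]
pink [372.5 253.6] 86 [521.9 -93.2  32. ]
pink [388.5 271.8] 89 [ 474.7 -134.1   32. ]
teal [373.6 227.7] 41 [588.8 -96.2  36. ]
81 ((1111.1112060546875, 174.37754821777344), (285.1881408691406, 188.62413024902344), 89.43746948242188) [[1015.4000244140625, 32.70000076293945], [1204.0, 30.899999618530273], [1206.800048828125, 316.0], [1018.2000122070312, 317.8999938964844]]
201 ((556.4896850585938, -86.53041076660156), (266.8113708496094, 199.70425415039062), 16.016183853149414) [[400.70001220703125, -27.399999618530273], [455.79998779296875, -219.3000030517578], [712.2999877929688, -145.6999969482422], [657.2000122070312, 46.29999923706055]]
scene
pink [250.4 280.9] 123 [523.  -97.6  32. ]
pink [218.5 282.9] 123 [ 476.3 -138.2   32. ]
pink [301.9 308.3] 146 [ 654.6 -102.2   32. ]
teal [275.2 295.5] 180 [ 594.8 -106.5   36. ]
```

View pics/crop0.png

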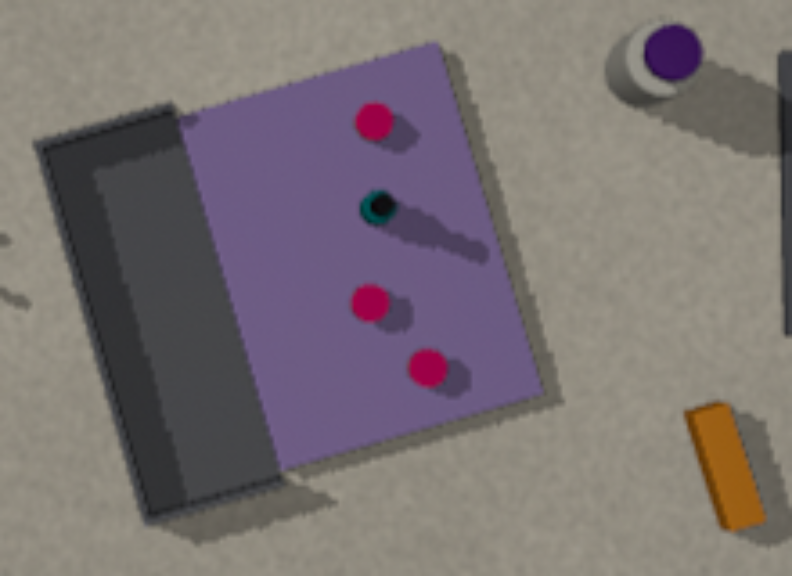

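The crop confirms it: pots A, B and C and the bottle are in separate lanes, with a clear path to the tray. The board yaw is about 16°. Next I compute the approach.

```bash
cat >> h.py <<'E'
from scipy.spatial.transform import Rotation as Ro
YAW=np.deg2rad(16.0); U=np.array([np.cos(YAW),np.sin(YAW)]); V=np.array([-U[1],U[0]]); C0=np.array([556.0,-88.5])
def st(p): d=np.asarray(p)[:2]-C0; return np.array([d@U,d@V])
def wd(x,y,z): return np.r_[C0+x*U+y*V,z]
def pose(s): w,x,y,z=s["ee_rot"]; return np.array(s["tcp_pos"]),Ro.from_quat([x,y,z,w])
def to(s,p,sgn=None):  # shift (m) and rotvec in tool axes to reach p, jaws along station x
    p0,R0=pose(s); best=None
    for g in(1,-1):
        y=g*np.r_[U,0]; x=np.array([0,0,-1.]); R=Ro.from_matrix(np.c_[x,y,np.cross(x,y)])
        r=(R0.inv()*R).as_rotvec()
        if best is None or np.linalg.norm(r)<np.linalg.norm(best): best=r
    return (R0.inv().apply(np.asarray(p)-p0)/1000).round(4).tolist(),best.round(4).tolist()
E
python3 - <<'E'
from h import *
from plant import manip
s=manip.observe(); print(pose(s)[1].as_matrix().round(3))
for n,p in dict(A=(653.7,-99.8),B=(522.5,-95.4),C=(475.5,-136.1),T=(591,-101)).items(): print(n,st(p).round(1))
print(to(s,[430,200,200])); print(to(s,wd(-90,-75,120))); print(wd(-90,-75,120))
E
```

```text
[[-0.001  0.276  0.961]
 [-0.002  0.961 -0.276]
 [-1.    -0.002 -0.   ]]
A [ 90.8 -37.8]
B [-34.1   2.6]
C [-90.5 -23.6]
T [ 30.2 -21.7]
([0.0181, -0.2885, 0.3581], [1.0118, 0.0007, 0.0016])
([0.0987, -0.6422, 0.5224], [1.0118, 0.0007, 0.0016])
[ 490.15924905 -185.40198922  120.        ]
```

>>> step_arm(
  rows=[
    [[0.0,-0.035,0.045],[0.1,0,0],217],
    [[0.0,-0.07,0.09],[0.2,0,0],217],
    [[0.0,-0.105,0.135],[0.3,0,0],217],
    [[0.0,-0.14,0.18],[0.4,0,0],217],
    [[0.01,-0.175,0.22],[0.5,0,0],217],
    [[0.01,-0.21,0.26],[0.6,0,0],217],
    [[0.015,-0.24,0.3],[0.7,0,0],217],
    [[0.018,-0.288,0.358],[0.8,0,0],217],
    [[0.018,-0.288,0.358],[0.9,0,0],217],
    [[0.018,-0.288,0.358],[1.0118,0,0],217],
  ],
)

```text
time_s: 1.35
tcp_pos: [430.6, 199.4, 200.0]
ee_rot: [0.563, 0.427, 0.564, -0.428]
contact_force: [-0.6, 0.6, -0.4]
gripper_width: 14.3
```

```bash
python3 - <<'E'
from h import *
from plant import manip
s=manip.observe(); print(s["time_s"],s["tcp_pos"],s["gripper_width"],pose(s)[1].as_matrix().round(3).tolist())
print(to(s,wd(-90.5,-80,120)),to(s,wd(-90.5,-80,20)))
E
```

```text
1.35 [430.64885868 199.42214275 200.04027556] 14.326238244755855 [[-0.001, 0.963, 0.269], [-0.0, 0.269, -0.963], [-1.0, -0.001, 0.0]]
([0.0802, -0.0468, 0.3916], [-0.0065, 0.0002, 0.0011]) ([0.1802, -0.0466, 0.3916], [-0.0065, 0.0002, 0.0011])
```

>>> step_arm(
  rows=[
    [[0.0,-0.01,0.06],[-0.0065,0,0],217],
    [[0.01,-0.02,0.12],[-0.0065,0,0],217],
    [[0.02,-0.03,0.18],[-0.0065,0,0],217],
    [[0.04,-0.04,0.24],[-0.0065,0,0],217],
    [[0.06,-0.045,0.3],[-0.0065,0,0],217],
    [[0.08,-0.047,0.35],[-0.0065,0,0],217],
    [[0.1,-0.047,0.39],[-0.0065,0,0],217],
    [[0.13,-0.047,0.392],[-0.0065,0,0],217],
    [[0.145,-0.047,0.392],[-0.0065,0,0],217],
    [[0.145,-0.047,0.392],[-0.0065,0,0],217],
  ],
)

```text
time_s: 2.6
tcp_pos: [491.8, -187.7, 54.2]
ee_rot: [0.565, 0.423, 0.567, -0.424]
contact_force: [-0.3, 0.1, -0.2]
gripper_width: 13.8
```

```bash
python3 - <<'E'
from h import *
from plant import manip
s=manip.observe(); print(s["time_s"],st(s["tcp_pos"]),s["tcp_pos"],pose(s)[1].as_matrix().round(3).tolist())
print(to(s,wd(-90.5,-80,20)))
c=manip.read_camera("wrist"); cv2.imwrite("pics/w1.png",c["image"][:,:,::-1])
p,R=pose(s);M=np.array(c["mount"])
for ce,a in blobs(masks(c["image"])["pink"],60):
    d=(ce-[c["cx"],c["cy"]]); r=np.hypot(*d); th=r/c["fx"]; ray=np.r_[np.sin(th)*d/r,np.cos(th)]
    D=R.apply(M[:3,:3]@ray); o=p+R.apply(M[:3,3]); w=o+D*(32-o[2])/D[2]; print(ce.round(),a[4],w.round(1),st(w).round(1))
E
```

```text
2.6 [-89.07121965 -77.66826086] [ 491.7875224  -187.71087962   54.22474832] [[-0.003, 0.959, 0.282], [0.002, 0.282, -0.959], [-1.0, -0.002, -0.002]]
([0.0342, -0.0014, 0.0024], [0.007, -0.0023, 0.0024])
[421. 123.] 2049 [520.4 -93.   32. ] [-35.5   5.5]
[311. 170.] 2198 [ 473.8 -133.6   32. ] [-91.5 -20.6]
[595. 205.] 919 [651.9 -97.   32. ] [ 89.8 -34.6]
[ 13. 298.] 401 [ 278.5 -281.7   32. ] [-320.  -109.2]
```

View pics/w1.png

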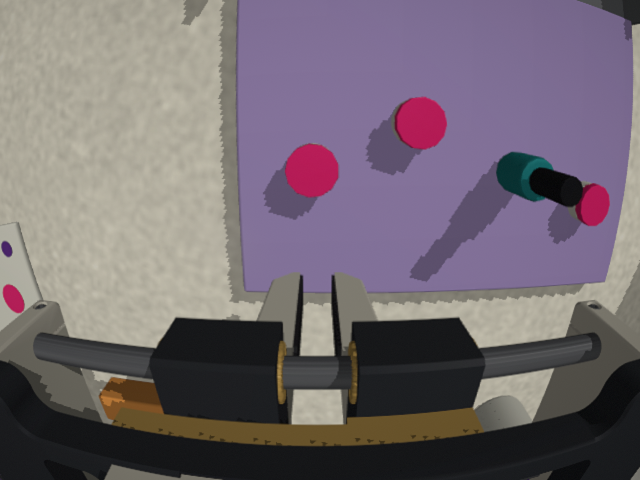

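The wrist view shows pot C at (311,170), centred ahead of the fingers, and its position matches the top camera's. I descend and push.

>>> step_arm(
  rows=[
    [[0.02,-0.002,0.002],[0.007,-0.002,0.002],217],
    [[0.033,-0.002,0.002],[0.007,-0.002,0.002],217],
    [[0.034,-0.002,-0.005],[0.007,-0.002,0.002],217],
    [[0.034,-0.002,-0.015],[0.007,-0.002,0.002],217],
    [[0.034,-0.002,-0.025],[0.007,-0.002,0.002],217],
    [[0.034,-0.002,-0.035],[0.007,-0.002,0.002],217],
    [[0.034,-0.002,-0.045],[0.007,-0.002,0.002],217],
    [[0.034,-0.002,-0.057],[0.007,-0.002,0.002],217],
    [[0.034,-0.002,-0.069],[0.007,-0.002,0.002],217],
    [[0.034,-0.002,-0.081],[0.007,-0.002,0.002],217],
  ],
)

```text
time_s: 3.9
tcp_pos: [468.1, -110.8, 21.7]
ee_rot: [0.566, 0.426, 0.564, -0.426]
contact_force: [0.7, -1.2, 0.6]
gripper_width: 13.8
```

```bash
cat > look.py <<'E'
import sys
from h import *
from plant import manip
s=manip.observe(); print(s["time_s"],"tcp st",st(s["tcp_pos"]).round(1),s["tcp_pos"].round(1) if hasattr(s["tcp_pos"],"round") else s["tcp_pos"],"F",np.round(s["contact_force"],1))
c=manip.read_camera("wrist"); cv2.imwrite(f"pics/{sys.argv[1]}.png",c["image"][:,:,::-1])
p,R=pose(s);M=np.array(c["mount"])
for k,z in(("pink",32),("pink",19),("teal",40)):
  for ce,a in blobs(masks(c["image"])[k],60):
    d=(ce-[c["cx"],c["cy"]]); r=np.hypot(*d); th=r/c["fx"]; ray=np.r_[np.sin(th)*d/r,np.cos(th)]
    D=R.apply(M[:3,:3]@ray); o=p+R.apply(M[:3,3]); w=o+D*(z-o[2])/D[2]; print(k,z,ce.round(),a[4],st(w).round(1))
for q in sys.argv[2:]: print(q,to(s,wd(*map(float,q.split(",")))))
E
python3 look.py w2 -- 2>/dev/null || python3 look.py w2 -91.5,105,20
```

```text
3.9 tcp st [-90.6   2.7] [ 468.1 -110.8   21.7] F [ 0.7 -1.2  0.6]
pink 32 [317. 257.] 2768 [-89.9  25.5]
pink 32 [429. 291.] 2149 [-35.6   6.9]
pink 19 [317. 257.] 2768 [-89.8  20.4]
pink 19 [429. 291.] 2149 [-31.    0.1]
teal 40 [527. 321.] 1736 [20.6 -9.7]
3.95 tcp st [-90.8   4.1] [ 467.6 -109.6   21.4] F [ 0.1  1.2 -0.4]
pink 32 [317. 256.] 2775 [-89.9  27.1]
pink 32 [429. 294.] 2123 [-35.6   7. ]
pink 19 [317. 256.] 2775 [-89.8  21.9]
pink 19 [429. 294.] 2123 [-31.    0.2]
teal 40 [527. 322.] 1685 [20.4 -9.2]
-91.5,105,20 ([0.0013, -0.0007, -0.1009], [-0.0002, 0.001, -0.0015])
```

>>> step_arm(
  rows=[
    [[0.001,0,-0.01],[0,0,0],217],
    [[0.001,0,-0.021],[0,0,0],217],
    [[0.001,0,-0.032],[0,0,0],217],
    [[0.001,0,-0.043],[0,0,0],217],
    [[0.001,0,-0.054],[0,0,0],217],
    [[0.001,0,-0.065],[0,0,0],217],
    [[0.001,0,-0.076],[0,0,0],217],
    [[0.001,0,-0.086],[0,0,0],217],
    [[0.001,0,-0.096],[0,0,0],217],
    [[0.001,0,-0.104],[0,0,0],217],
  ],
)

```text
time_s: 5.25
tcp_pos: [439.5, -11.0, 20.4]
ee_rot: [0.566, 0.426, 0.564, -0.426]
contact_force: [0.9, -0.2, 0.5]
gripper_width: 14.1
```

```bash
python3 look.py w3 -91,105,70 -35.5,-60,70 -35.5,-50,20
```

```text
5.25 tcp st [-90.6 106.6] [439.5 -11.   20.4] F [ 0.9 -0.2  0.5]
pink 32 [317. 244.] 2629 [-89.8 135.7]
pink 19 [317. 244.] 2629 [-89.8 131.1]
teal 40 [489. 428.] 77 [17.6 14.8]
-91,105,70 ([-0.0496, -0.0003, 0.0017], [-0.0004, 0.002, -0.002])
-35.5,-60,70 ([-0.0491, 0.0553, 0.1667], [-0.0004, 0.002, -0.002])
-35.5,-50,20 ([0.0008, 0.0552, 0.1566], [-0.0004, 0.002, -0.002])
```

View pics/w3.png

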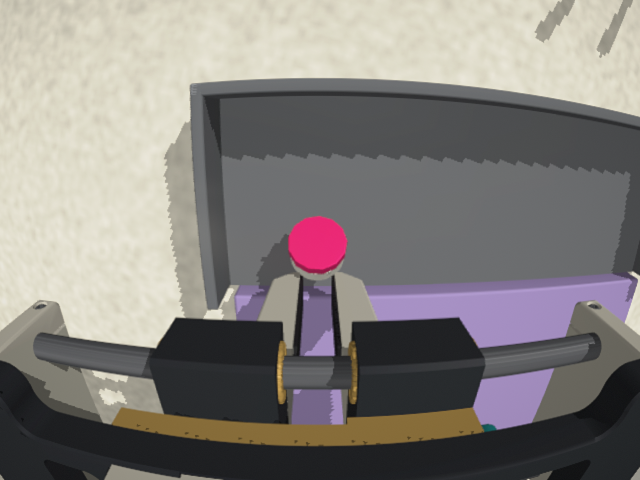

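Pot C now stands in the tray at (317,244). I lift and move back behind pot B.

>>> step_arm(
  rows=[
    [[-0.03,0,0.005],[0,0.002,-0.002],217],
    [[-0.05,0.005,0.03],[0,0.002,-0.002],217],
    [[-0.05,0.03,0.08],[0,0.002,-0.002],217],
    [[-0.05,0.054,0.13],[0,0.002,-0.002],217],
    [[-0.05,0.055,0.158],[0,0.002,-0.002],217],
    [[-0.03,0.055,0.158],[0,0.002,-0.002],217],
    [[-0.005,0.055,0.158],[0,0.002,-0.002],217],
    [[0.001,0.055,0.157],[0,0.002,-0.002],217],
    [[0.001,0.055,0.15],[0,0.002,-0.002],217],
    [[0.001,0.055,0.14],[0,0.002,-0.002],217],
  ],
)

```text
time_s: 6.55
tcp_pos: [531.5, -130.4, 20.7]
ee_rot: [0.565, 0.426, 0.564, -0.425]
contact_force: [-0.5, 0.4, 0.3]
gripper_width: 13.8
```

```bash
python3 look.py w4 -35.5,20,20 -35.5,106,20
```

```text
6.55 tcp st [-35.1 -33.5] [ 531.5 -130.4   20.7] F [-0.5  0.4  0.3]
pink 32 [198.   4.] 380 [-84.9 102.4]
pink 32 [315. 221.] 3040 [-35.    6.4]
pink 32 [546. 292.] 1409 [ 89.5 -33.4]
pink 19 [198.   4.] 380 [-89.1 106.7]
pink 19 [315. 221.] 3040 [-35.    2.7]
pink 19 [546. 292.] 1409 [ 99.9 -40.5]
teal 40 [447. 267.] 2268 [ 24.1 -13. ]
-35.5,20,20 ([0.0007, -0.0004, -0.0535], [-0.0004, 0.0006, -0.0011])
-35.5,106,20 ([0.0006, -0.0005, -0.1395], [-0.0004, 0.0006, -0.0011])
```

>>> step_arm(
  rows=[
    [[0.001,0,-0.012],[0,0,0],217],
    [[0.001,0,-0.025],[0,0,0],217],
    [[0.001,0,-0.038],[0,0,0],217],
    [[0.001,0,-0.051],[0,0,0],217],
    [[0.001,0,-0.065],[0,0,0],217],
    [[0.001,0,-0.08],[0,0,0],217],
    [[0.001,0,-0.095],[0,0,0],217],
    [[0.001,0,-0.11],[0,0,0],217],
    [[0.001,0,-0.126],[0,0,0],217],
    [[0.001,0,-0.141],[0,0,0],217],
  ],
)

```text
time_s: 7.85
tcp_pos: [491.9, 5.6, 18.8]
ee_rot: [0.565, 0.426, 0.565, -0.426]
contact_force: [-0.3, -1.1, 0.5]
gripper_width: 13.8
```

```bash
python3 look.py w5 90.5,105,120 90.5,-85,120 90.5,-85,20
```

```text
7.85 tcp st [-35.6 108.1] [491.9   5.6  18.8] F [-0.3 -1.1  0.5]
pink 32 [317. 246.] 2714 [-34.9 137. ]
pink 32 [213. 272.] 2188 [-82.8 124.2]
pink 19 [317. 246.] 2714 [-34.9 132.3]
pink 19 [213. 272.] 2188 [-86.9 118.4]
90.5,105,120 ([-0.1012, 0.1261, 0.003], [-0.0005, -0.0001, 0.0001])
90.5,-85,120 ([-0.1013, 0.1262, 0.193], [-0.0005, -0.0001, 0.0001])
90.5,-85,20 ([-0.0013, 0.1262, 0.193], [-0.0005, -0.0001, 0.0001])
```

View pics/w5.png

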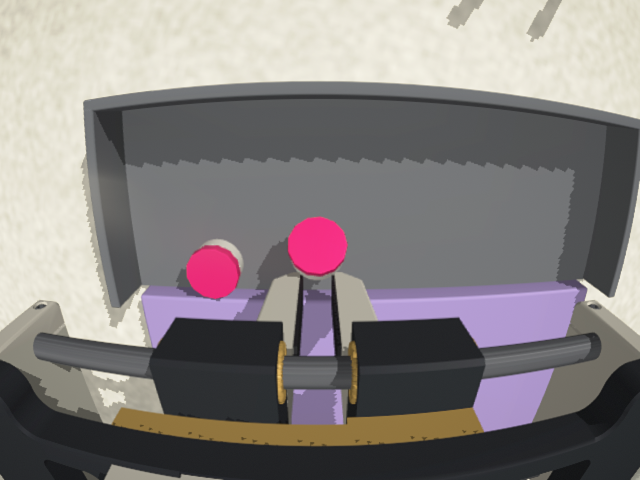

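Pot C has dropped but leans back on the board edge, with its lid over the lilac at (213,272). I push B about 28 mm further so it can stand clear, then do the same for C.

>>> step_arm(
  rows=[
    [[-0.001,0,-0.008],[0,0,0],217],
    [[-0.001,0,-0.016],[0,0,0],217],
    [[-0.001,0,-0.024],[0,0,0],217],
    [[-0.001,0,-0.03],[0,0,0],217],
    [[-0.001,0,-0.03],[0,0,0],217],
    [[-0.001,0,-0.01],[0,0,0],217],
    [[-0.03,0,0.01],[0,0,0],217],
    [[-0.03,-0.03,0.035],[0,0,0],217],
    [[-0.03,-0.052,0.045],[0,0,0],217],
    [[-0.03,-0.052,0.045],[0,0,0],217],
  ],
)

```text
time_s: 9.15
tcp_pos: [453.9, -54.1, 48.7]
ee_rot: [0.564, 0.426, 0.564, -0.426]
contact_force: [-0.1, 1.0, -0.2]
gripper_width: 13.9
```

```bash
python3 look.py w6 -88,65,20 -88,135,20
```

```text
9.15 tcp st [-88.7  61.3] [453.9 -54.1  48.7] F [-0.1  1.  -0.2]
pink 32 [415. 107.] 1948 [-39.2 151.5]
pink 32 [316. 170.] 2065 [-88.  119.1]
pink 32 [544. 383.] 221 [ 82.9 -33.2]
pink 19 [415. 107.] 1948 [-35.8 151.9]
pink 19 [316. 170.] 2065 [-88.  117.2]
pink 19 [544. 383.] 221 [ 95.  -45.9]
teal 40 [492. 387.] 453 [ 29.8 -20.4]
-88,65,20 ([0.0287, 0.0007, -0.0037], [-0.0027, -0.0, 0.0004])
-88,135,20 ([0.0287, 0.0005, -0.0737], [-0.0027, -0.0, 0.0004])
```

View pics/w6.png

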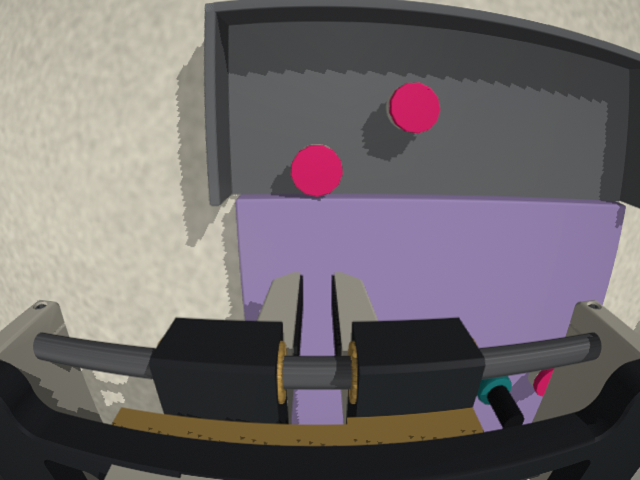

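The overhead view shows both pots standing flat in the tray, C at (316,170) and B at (415,107). The lean was only fisheye perspective, so C needs no further push. Now pot A: I go up and over, keeping clear of the bottle.

```bash
python3 - <<'E'
from h import *
from plant import manip
s=manip.observe()
for q in((90,-85,110),(90,-85,20)): print(to(s,wd(*q)))
E
```

```text
([-0.061, 0.178, 0.1462], [-0.0022, 0.0001, -0.0005])
([0.029, 0.178, 0.1462], [-0.0022, 0.0001, -0.0005])
```

>>> step_arm(
  rows=[
    [[-0.03,0,0.01],[0,0,0],217],
    [[-0.06,0,0.04],[0,0,0],217],
    [[-0.06,0.01,0.09],[0,0,0],217],
    [[-0.06,0.04,0.14],[0,0,0],217],
    [[-0.06,0.08,0.15],[0,0,0],217],
    [[-0.06,0.12,0.15],[0,0,0],217],
    [[-0.06,0.16,0.15],[0,0,0],217],
    [[-0.06,0.179,0.15],[0,0,0],217],
    [[-0.03,0.179,0.15],[0,0,0],217],
    [[-0.01,0.179,0.15],[0,0,0],217],
  ],
)

```text
time_s: 10.45
tcp_pos: [668.2, -146.8, 56.7]
ee_rot: [0.564, 0.425, 0.565, -0.426]
contact_force: [-0.1, 0.1, -0.5]
gripper_width: 13.9
```

```bash
python3 look.py w7 90,-80,20 90,20,20 90,120,20
```

```text
10.45 tcp st [ 91.7 -87. ] [ 668.2 -146.8   56.7] F [-0.1  0.1 -0.5]
pink 32 [313. 178.] 2133 [ 90.7 -34.6]
pink 19 [313. 178.] 2133 [ 90.6 -36.7]
teal 40 [203. 149.] 1317 [ 35.2 -17.2]
90,-80,20 ([0.0367, -0.0017, -0.0069], [0.0006, -0.001, 0.0013])
90,20,20 ([0.0368, -0.0016, -0.1069], [0.0006, -0.001, 0.0013])
90,120,20 ([0.0369, -0.0016, -0.2069], [0.0006, -0.001, 0.0013])
```

>>> step_arm(
  rows=[
    [[0.02,-0.001,0],[0,0,0],217],
    [[0.035,-0.001,0],[0,0,0],217],
    [[0.037,-0.001,-0.008],[0,0,0],217],
    [[0.037,-0.001,-0.018],[0,0,0],217],
    [[0.037,-0.001,-0.028],[0,0,0],217],
    [[0.037,-0.001,-0.038],[0,0,0],217],
    [[0.037,-0.001,-0.05],[0,0,0],217],
    [[0.037,-0.001,-0.063],[0,0,0],217],
    [[0.037,-0.001,-0.076],[0,0,0],217],
    [[0.037,-0.001,-0.089],[0,0,0],217],
  ],
)

```text
time_s: 11.75
tcp_pos: [642.4, -61.9, 21.9]
ee_rot: [0.565, 0.426, 0.565, -0.426]
contact_force: [-0.3, -0.9, 0.7]
gripper_width: 13.8
```

```bash
python3 look.py w8 90.5,130,20
```

```text
11.75 tcp st [90.4  1.8] [642.4 -61.9  21.9] F [-0.3 -0.9  0.7]
pink 32 [75. 16.] 1185 [-25.  144.6]
pink 32 [11. 90.] 978 [-70.6 114.9]
pink 32 [317. 256.] 2758 [91.2 24.5]
pink 19 [75. 16.] 1185 [-34.7 149.5]
pink 19 [11. 90.] 978 [-84.1 117.3]
pink 19 [317. 256.] 2758 [91.2 19.4]
teal 40 [203. 311.] 570 [37.3 -0.7]
90.5,130,20 ([0.0019, 0.0001, -0.1282], [-0.0005, 0.0, -0.0001])
```

>>> step_arm(
  rows=[
    [[0.001,0,-0.012],[0,0,0],217],
    [[0.001,0,-0.025],[0,0,0],217],
    [[0.001,0,-0.038],[0,0,0],217],
    [[0.001,0,-0.051],[0,0,0],217],
    [[0.001,0,-0.064],[0,0,0],217],
    [[0.001,0,-0.077],[0,0,0],217],
    [[0.001,0,-0.09],[0,0,0],217],
    [[0.001,0,-0.103],[0,0,0],217],
    [[0.001,0,-0.116],[0,0,0],217],
    [[0.001,0,-0.13],[0,0,0],217],
  ],
)

```text
time_s: 13.05
tcp_pos: [606.7, 63.0, 20.9]
ee_rot: [0.565, 0.426, 0.565, -0.426]
contact_force: [0.8, -1.3, 0.5]
gripper_width: 14.3
```

>>> step_arm(
  rows=[
    [[0,0,0.0],[0,0,0],217],
    [[0,0,0.015],[0,0,0],217],
    [[-0.03,0,0.03],[0,0,0],217],
    [[-0.07,0,0.03],[0,0,0],217],
    [[-0.11,0,0.03],[0,0,0],217],
    [[-0.15,-0.02,0.03],[0,0,0],217],
    [[-0.19,-0.06,0.03],[0,0,0],217],
    [[-0.2,-0.1,0.03],[0,0,0],217],
    [[-0.2,-0.12,0.05],[0,0,0],217],
    [[-0.2,-0.12,0.05],[0,0,0],217],
  ],
)

```text
time_s: 14.3
tcp_pos: [505.0, -21.2, 221.5]
ee_rot: [0.564, 0.427, 0.563, -0.427]
contact_force: [0.0, 0.9, -0.2]
gripper_width: 13.8
```

```bash
python3 look.py w9; python3 - <<'E'
from plant import manip; import cv2
c=manip.read_camera("scene"); cv2.imwrite("pics/s9.png",c["image"][:,:,::-1])
E
```

```text
14.3 tcp st [-30.5  78.7] [505.  -21.2 221.5] F [ 0.   0.9 -0.2]
pink 32 [311. 128.] 601 [-35.  152.2]
pink 32 [434. 136.] 532 [ 86.  146.9]
pink 32 [259. 164.] 574 [-85.6 118.5]
pink 32 [637. 210.] 86 [397.2  76.4]
pink 19 [311. 128.] 601 [-35.2 151.8]
pink 19 [434. 136.] 532 [ 90.3 146.3]
pink 19 [259. 164.] 574 [-87.6 116.9]
pink 19 [637. 210.] 86 [412.8  73.2]
teal 40 [374. 287.] 295 [30.4 -9.7]
```

View pics/w9.png

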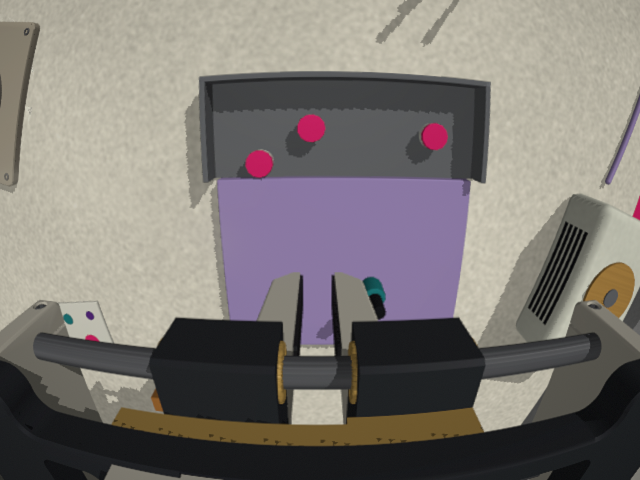

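View pics/s9.png

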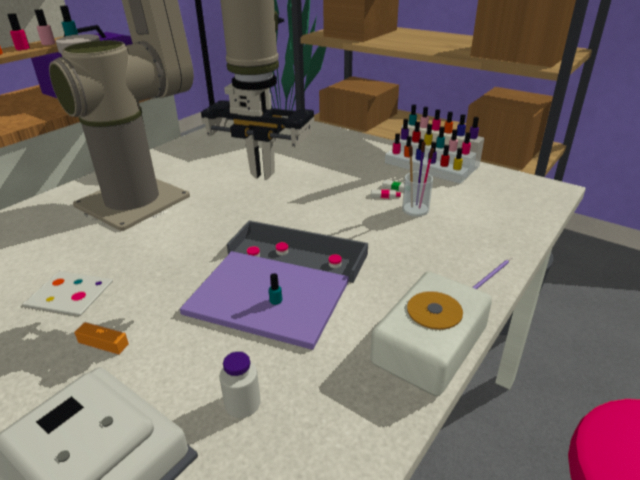

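All three pots are in the tray and the bottle stands unchanged. C at (259,164) may be leaning on the edge, so I zoom in on it.

```bash
python3 - <<'E'
import cv2,numpy as np
a=cv2.imread("pics/s9.png")[220:290,215:375]; b=cv2.imread("pics/w9.png")[100:190,200:340]
r=lambda i:cv2.resize(i,(700,290),interpolation=cv2.INTER_CUBIC)
cv2.imwrite("pics/z9.png",np.vstack([r(a),r(b)]))
E
python3 look.py w10 -88,60,110 -88,60,20 -88,125,20
```

```text
14.4 tcp st [-29.5  80.1] [505.6 -19.7 220.9] F [ 0.3  0.8 -0.3]
pink 32 [310. 129.] 604 [-35.  152.3]
pink 32 [434. 138.] 531 [ 86.1 147. ]
pink 32 [258. 165.] 577 [-85.4 118.7]
pink 32 [637. 212.] 94 [397.6  76.5]
pink 19 [310. 129.] 604 [-35.2 151.8]
pink 19 [434. 138.] 531 [ 90.3 146.3]
pink 19 [258. 165.] 577 [-87.5 117. ]
pink 19 [637. 212.] 94 [413.2  73.2]
teal 40 [374. 289.] 271 [31.1 -9.6]
-88,60,110 ([0.1109, -0.0585, 0.0202], [-0.0024, 0.0, -0.0005])
-88,60,20 ([0.2009, -0.0585, 0.0202], [-0.0024, 0.0, -0.0005])
-88,125,20 ([0.2009, -0.0587, -0.0448], [-0.0024, 0.0, -0.0005])
```

View pics/z9.png

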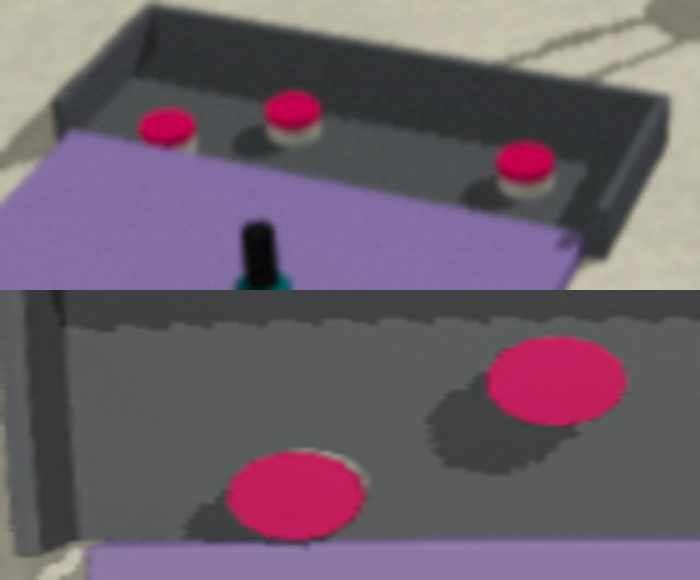

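C does tilt slightly against the edge. I have time for a gentle nudge so it stands free.

>>> step_arm(
  rows=[
    [[0.03,-0.03,0.02],[0,0,0],217],
    [[0.08,-0.058,0.02],[0,0,0],217],
    [[0.13,-0.058,0.02],[0,0,0],217],
    [[0.17,-0.058,0.02],[0,0,0],217],
    [[0.19,-0.058,0.02],[0,0,0],217],
    [[0.2,-0.058,0.02],[0,0,0],217],
    [[0.2,-0.058,0.012],[0,0,0],217],
    [[0.2,-0.058,0.004],[0,0,0],217],
    [[0.2,-0.058,-0.004],[0,0,0],217],
    [[0.2,-0.058,-0.012],[0,0,0],217],
  ],
)

```text
time_s: 15.7
tcp_pos: [446.6, -22.7, 21.5]
ee_rot: [0.565, 0.426, 0.564, -0.425]
contact_force: [0.2, 0.0, -1.0]
gripper_width: 13.9
```

>>> step_arm(
  rows=[
    [[0,0,-0.008],[0,0,0],217],
    [[0,0,-0.016],[0,0,0],217],
    [[0,0,-0.024],[0,0,0],217],
    [[0,0,-0.034],[0,0,0],217],
    [[0,0,-0.042],[0,0,0],217],
    [[0,0,-0.042],[0,0,0],217],
    [[0,0,-0.025],[0,0,0],217],
    [[-0.02,0,0],[0,0,0],217],
    [[-0.06,0,0.01],[0,0,0],217],
    [[-0.1,0,0.01],[0,0,0],217],
  ],
)

```text
time_s: 16.95
tcp_pos: [449.0, -35.0, 121.9]
ee_rot: [0.564, 0.426, 0.564, -0.426]
contact_force: [0.6, 0.1, 0.1]
gripper_width: 13.8
```

>>> step_arm(
  rows=[
    [[-0.05,0.02,0],[0,0,0],217],
    [[-0.1,0.05,0],[0,0,0],217],
    [[-0.1,0.05,0],[0,0,0],217],
    [[-0.1,0.05,0],[0,0,0],217],
  ],
)

```text
time_s: 17.45
tcp_pos: [496.8, -20.2, 220.1]
ee_rot: [0.564, 0.426, 0.565, -0.426]
contact_force: [0.1, -0.4, -0.1]
gripper_width: 13.5
```

```bash
python3 look.py w11; python3 - <<'E'
from plant import manip; import cv2,numpy as np
from h import *
c=manip.read_camera("scene"); im=c["image"][:,:,::-1]
for k,z in(("pink",19),("teal",36)):
    for ce,s in blobs(masks(c["image"])[k]):
        w=back(c,*ce,z)
        if 300<w[0]<800 and abs(w[1])<250: print(k,ce.round(1),st(w).round(1))
t=manip.read_camera("top")["image"][:,:,::-1]
r=lambda i,h:cv2.resize(i,(700,h),interpolation=cv2.INTER_CUBIC)
cv2.imwrite("pics/z11.png",np.vstack([r(im[220:290,215:375],280),r(t[80:320,120:540],300)]))
E
```

```text
17.45 tcp st [-38.1  82. ] [496.8 -20.2 220.1] F [ 0.1 -0.4 -0.1]
pink 32 [319. 131.] 603 [-35.2 152.4]
pink 32 [442. 140.] 523 [ 85.7 147. ]
pink 32 [266. 167.] 582 [-85.9 118.7]
pink 19 [319. 131.] 603 [-35.2 151.9]
pink 19 [442. 140.] 523 [ 90.2 146.3]
pink 19 [266. 167.] 582 [-87.7 116.9]
teal 40 [379. 292.] 386 [ 27.6 -10.9]
pink [281.4 246.2] [-34.4 146.8]
pink [252.8 250.3] [-86.9 111.9]
pink [334.6 258.7] [ 91.1 140.8]
teal [275.2 295.5] [ 32.3 -28. ]
```

View pics/z11.png

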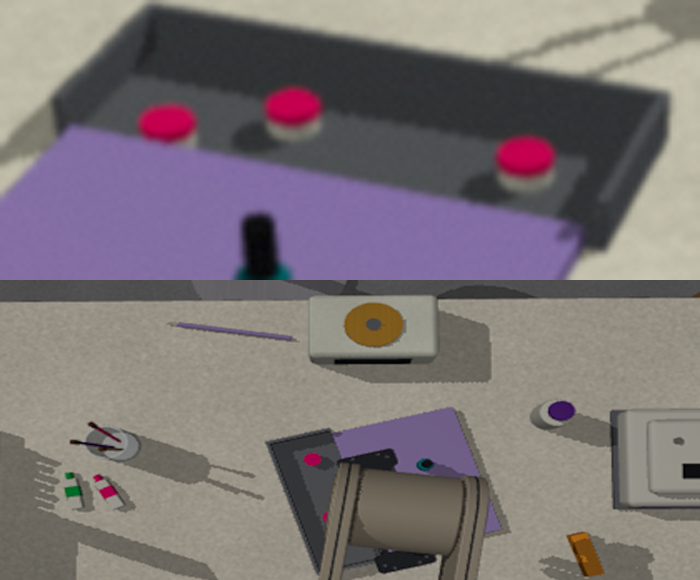

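View pics/w11.png

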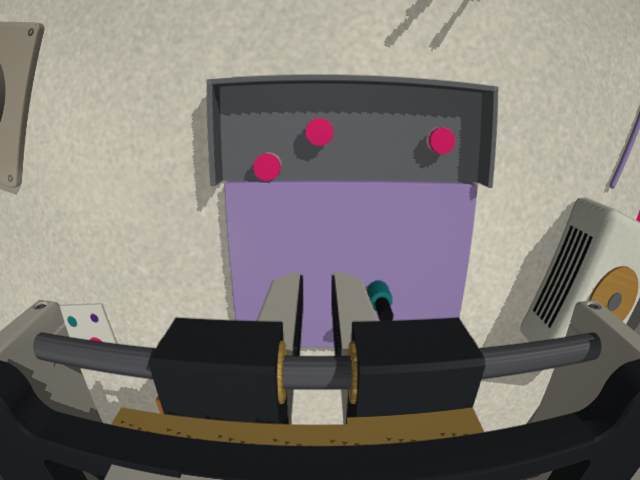

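The fingers passed over C at z ≈ 21 mm without moving it, so its top is at 19 mm and it stands flat on the tray floor. Nothing else has moved, and the teal bottle is still at exactly (275.2, 295.5) px in the scene view. I hand in.

```bash
python3 -c "
from plant import manip
manip.job_done(); print(manip.observe()['time_s'])"
```

```text
the job is handed in; nothing more can be done
the job is handed in; nothing more can be done
```

All three pink-lidded pots are in the catch tray. I pushed each one straight along its own lane with the fingers slightly open, and the job was handed in at about 17.6 s.

- **Pots:** the last pictures put them at about (−88, 117), (−35, 152) and (90, 146) mm in the station's axes. All three are past the board edge, which is at y = 100 mm.
- **Teal bottle:** it still stands on the board, at the same scene-camera pixel as at the start.
- **Other items:** none looked moved in the last pictures, but I compared these by eye and did not measure them. The arm hid part of the final top view.
- **Arm:** it ended clear at about 220 mm height, and none of the force readings I took exceeded 2 N.

**One doubtful point:** the pot at (−88, 117) looked slightly tilted against the board edge in the wrist pictures. I tried to nudge it, but the fingers passed over it at about 21 mm without moving it. That suggests it stands flat on the tray floor, just inside the edge, though I did not confirm this directly.

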